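Hang the green board carrier behind the gravity flap

TASK

Pick up the carrier with the green circuit board by its tab and hang it by its eye on the peg of the stand: push it along the peg so that the eye swings up the red gravity flap and passes it, until the flap drops shut behind the eye, then let the carrier hang free on the peg. Leave the blue carrier standing where it is.

Things in the scene. Friction and masses are not known exactly. Their poses are not given: they have to be found in the camera images.
- green_grip (a point): Point in the green grip tab (10 thick x 30 wide x 45 mm high) topping the green-board carrier, 153 mm above its underside. Below the tab: 8 mm top bar, whose underside is 33 mm under the point; eye opening 44 wide x 44 high in a frame 10 thick; 8 mm sill; board; foot 44 x 90 mm. x: square to the board, through the eye and the tab's thickness; y: width; z up. Front = back. 0.15-0.3 kg.
- blue_grip (a point): The same point on the blue carrier, of the same shape and size but with a blue board and a blue tab; a bystander, standing on the bench on its foot.
- peg_tip (a point): Centre of the free end of a level steel peg, 12 mm diameter, 180 mm above the bench. x points out of the free end, away from the post; z up. The peg runs back 130 mm to its fixed post (16 mm thick, 10 mm higher than the peg's axis). Grip point above the peg's axis: 39 mm when the eye hangs on the peg, 55 mm with the peg mid-height in the eye. The carrier's foot meets the post 105 mm behind the free end.
- flap (a joint): Angle (rad) of the red flap (16 wide, 4 mm thick, 30 g, swings freely) hinged under the peg 8 mm behind its free end. 0: hangs down 42 mm below the peg's underside, stopped from swinging outwards; grows to 1.5 as it swings up towards the post. The eye's sill, pushed along the peg, lifts it; it falls back once the carrier's centre is 60 mm or more behind the free end.
There are look-alikes about, which are no part of the job. What is shaped like the part that bears green_grip but yellow is not meant.

How it is judged:
By the outcome, as a careful person would: the job done as asked, in the order asked, and still so for the second after the job is handed in, with the robot touching nothing.
It also fails if it takes over 40 s, if anything falls off the work surface, if the arm or the gripper's body presses on something with over 40 N, if the wrist force passes 120 N, or if a joint passes its speed limit or range.

ROBOT

A 7-joint arm with a two-finger parallel gripper is mounted at the origin on the work surface. World frame = base frame: x ahead of the robot, y to its left, z up, the work surface at z = 0. Lengths are in m, angles in rad, forces in N, time in s.
With the tool pointing down it reaches from about 0.4 to 0.85 m from the base axis. Payload 10.4 kg.
Tool frame: the origin (TCP) lies at the very end of the fingers, on their centre line; the grasp point (between the pads) lies 19 mm behind it; z points along the fingers, y is the direction in which the jaws open and shut (so a half turn about z gives the same grasp; the last joint's range is limited). The gripper opens to 87 mm and grips with 3 to 60 N. Pads are 19 mm wide; open, the fingers measure 117 mm over their backs; the gripper's body (75 mm by 190 mm) begins 51 mm behind the grasp point.
Start: joints at [1.173, 0.332, -0.065, 1.46, 0.022, 1.35, -0.088], TCP at [0.229, -0.582, 0.223] pointing down, gripper open.
Joint ranges: [-2.6, 2.6], [-0.5, 2.12], [-1.47, 1.34], [0.16, 2.42], [-1.27, 4.41], [0.06, 2.06], [-2.6, 2.6]. Speed limits (rad/s): [2.22, 2.22, 2.79, 2.79, 3.14, 3.14, 3.14].

INTERFACE

Orientations are given as a unit quaternion [x, y, z, w].
In Python, from bench import read_state, camera, close_job, recognise, masks_of gives the robot as it stands.
- The arm moves only by the tool play_rows, never from a script. Its argument "moves" is a list of rows, each a list of 3 entries, a list of its own where there are three numbers: the shift along the tool's x, y, z in cm, then the turn, a rotation vector about the tool's x, y, z in rad, then the finger opening in cm, from 0 to 8.7. In form: [[[dx, dy, dz], [ax, ay, az], jaw], ...]. A call has 1 to 8 rows; each row is the pose to reach, as a shift and turn from the pose commanded when the call began, along the tool's axes at that moment; what a row does not reach only later rows make up. A row lasts 1/8 s, in which the tool goes at most 62.5 mm and 10.7 degrees, less where a joint would pass 70% of its speed; a pose out of reach is approached as far as the arm can. A call with a gripper value outside its range is refused whole. The fingers move at their own pace and stop on an object; "grip_force" is the grip in N (left out, the last holds). Time passes only in rows, so rows that repeat a pose let the fingers close. It gives the time, the measured TCP pose, the force and the opening at its end, in the units of the state.
- read_state(): the state, without advancing time (a new reading comes with each control period).
- camera(name): name is "scene" or "top" or "wrist"; returns a dict with "frame" (384x512x3 uint8, red, green, blue), "intrinsics" (3x3 intrinsics, pixels), "camera_from_world" (4x4, takes a point from world to camera coordinates). Camera axes: x right, y down, z forward; pixel columns grow to the right and rows downward; lengths in m; the calibration is good to about 2 mm. A picture is of the moment at which its call begins. There is no depth.
- close_job(): hands the job in, once; it reports no verdict.
Trained networks look in a picture, given as the dict that the camera call returned (one of the last four; its "shot" number tells which), for a name from the list of things; names that differ only in an ending like _2 or _b are one class to them, and where a whole thing is asked for, a point or a joint stands for the part that bears it (a point fixed in the world has none). Each returns a list of dicts, best first, with "conf" (0 to 1); they miss things now and then, are a little off and sometimes report something else, mostly with a low value. They report only what shows in the picture. A call takes as long as a camera call. They do not tell look-alikes from the thing itself.
- recognise(picture, query): "at" ([column, row] in pixels, amid what is visible of it).
- masks_of(picture, query): "region" (384x512 bool, what is visible of it) and "at" ([column, row] in pixels, amid what is visible of it).
The state is a dict: "time": time; "joint_positions": joint angles; "joint_vel": joint speeds; "joint_torque": joint torques, N m; "ee_pos": TCP position; "eef_rot": TCP orientation; "ft_force": force on the tool from outside, world axes, zero at the start; "torque": the same for the moment, N m; "width": finger opening in m.
Only numpy, scipy, OpenCV 4.12 (cv2) and the standard library are available. Lean on these libraries where they do the work, as an engineer would, in place of code of your own. Each camera call takes 0.05 s, during which the arm holds its last target.

## Working session

There is one attempt and no reset: what is moved stays moved. The work goes in short steps, Python scripts to look and compute and a tool call to move; the robot and the scene stay as the last step left them, time stands still between calls to the robot, and variables do not carry over. Pictures are saved under pics/ and viewed, and the job is handed in when it is done.

Besides the shell and the picture viewer there is one more tool, called after "Call:" by a JSON object that holds its "method" and its "body". play_rows: Moves the arm, as the interface text tells. Its arguments: {"type":"object","properties":{"moves":{"type":"array","items":{"type":"array"}},"grip_force":{"type":"number"}},"required":["moves"]}

```bash
mkdir -p pics; ls; python3 - <<'E'
from bench import *
import cv2,pickle
s=read_state();print(s)
d={}
for n in("scene","top","wrist"):
    c=camera(n);d[n]=c
    cv2.imwrite(f"pics/{n}0.png",c["frame"][:,:,::-1])
    for q in("green_grip","blue_grip","peg_tip","flap"):
        print(n,q,[(r["at"],round(r["conf"],2)) for r in recognise(c,q)])
pickle.dump(d,open("d0.pkl","wb"))
for n in d: print(n,d[n]["intrinsics"].tolist(),d[n]["camera_from_world"].round(3).tolist())
E
```

```text
pics
{'time': 0.0, 'joint_positions': array([ 1.17339518,  0.3328454 , -0.06472565,  1.46094199,  0.0215897 ,
        1.34989983, -0.08850072]), 'joint_vel': array([-0.00312397, -0.00074884,  0.00167922, -0.00165531, -0.00154765,
       -0.00090719,  0.00020545]), 'joint_torque': array([ 3.87092837e-05, -6.23256612e+01,  2.50700244e-02, -3.89900529e+01,
       -6.11672527e-02,  3.97168275e-02,  1.14014715e-04]), 'ee_pos': array([ 0.22867442, -0.58124643,  0.22177021]), 'eef_rot': array([ 9.82487663e-01,  1.86326334e-01, -1.53553238e-04, -6.82647594e-04]), 'ft_force': array([-0.17156692,  0.12999756,  0.0835571 ]), 'torque': array([-0.00686295,  0.00351189, -0.01534161]), 'width': 0.0865159536838509}
scene green_grip [([286.4, 194.0], 0.87), ([256.0, 159.8], 0.86), ([310.7, 166.4], 0.84)]
scene blue_grip [([339.9, 233.2], 0.74)]
scene peg_tip [([148.1, 305.2], 0.88)]
scene flap [([173.5, 240.3], 0.46)]
top green_grip [([208.8, 215.8], 0.77), ([159.5, 236.7], 0.67), ([198.8, 282.8], 0.64)]
top blue_grip [([206.6, 146.4], 0.89)]
top peg_tip []
top flap [([358.5, 188.0], 0.46)]
wrist green_grip []
wrist blue_grip []
wrist peg_tip []
wrist flap []
scene [[465.2042386332083, 0.0, 253.069117882147], [0.0, 465.2042386332083, 199.66342951278492], [0.0, 0.0, 1.0]] [[0.598, 0.802, -0.013, -0.356], [0.541, -0.416, -0.731, -0.104], [-0.591, 0.43, -0.683, 1.409], [0.0, 0.0, 0.0, 1.0]]
top [[378.6380042657604, 0.0, 259.58527527430243], [0.0, 378.6380042657604, 190.8308139984139], [0.0, 0.0, 1.0]] [[-0.008, -1.0, 0.003, 0.115], [-0.971, 0.007, -0.239, 0.482], [0.239, -0.005, -0.971, 0.911], [0.0, 0.0, 0.0, 1.0]]
wrist [[305.3242537607439, 0.0, 249.48173021864108], [0.0, 305.3242537607439, 192.3510674850426], [0.0, 0.0, 1.0]] [[0.366, -0.931, -0.002, -0.625], [-0.893, -0.352, 0.281, -0.035], [-0.262, -0.101, -0.96, 0.392], [0.0, 0.0, 0.0, 1.0]]
```

View pics/scene0.png

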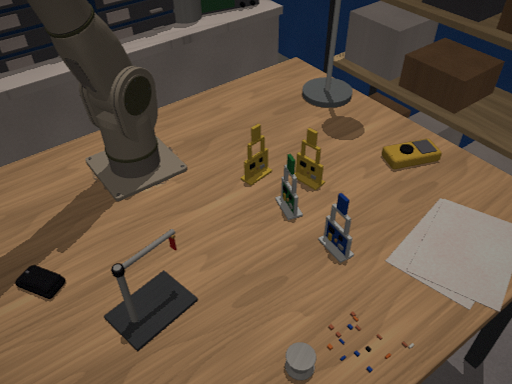

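View pics/top0.png

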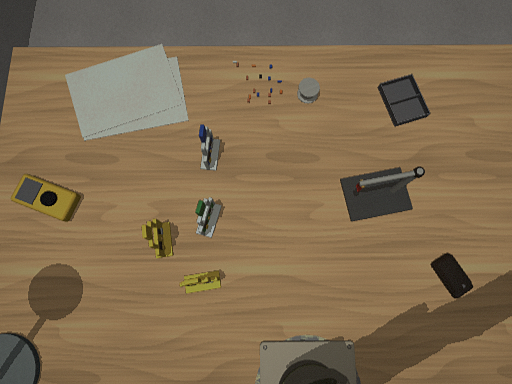

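View pics/wrist0.png

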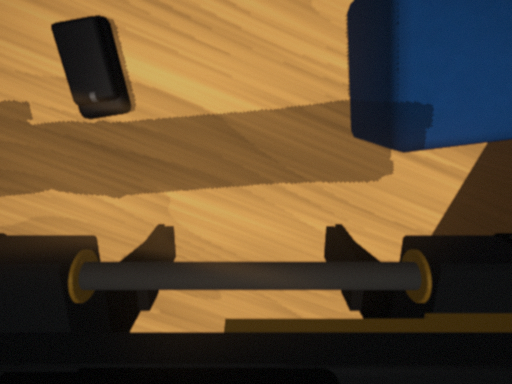

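```bash
python3 - <<'E'
import cv2,pickle,numpy as np
d=pickle.load(open("d0.pkl","rb"))
def crop(n,x,y,w,h,k):
    return cv2.resize(d[n]["frame"][y:y+h,x:x+w,::-1],None,fx=k,fy=k,interpolation=cv2.INTER_CUBIC)
a=crop("scene",250,130,50*2,100,4);b=crop("top",160,180,100,100,4)
cv2.imwrite("pics/c1.png",np.hstack([a,b]))
a=crop("scene",100,220,100,125,4);b=crop("top",335,145,100,125,4)
cv2.imwrite("pics/c2.png",np.hstack([a,b]))
E
```

```text
(no output)
```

View pics/c1.png

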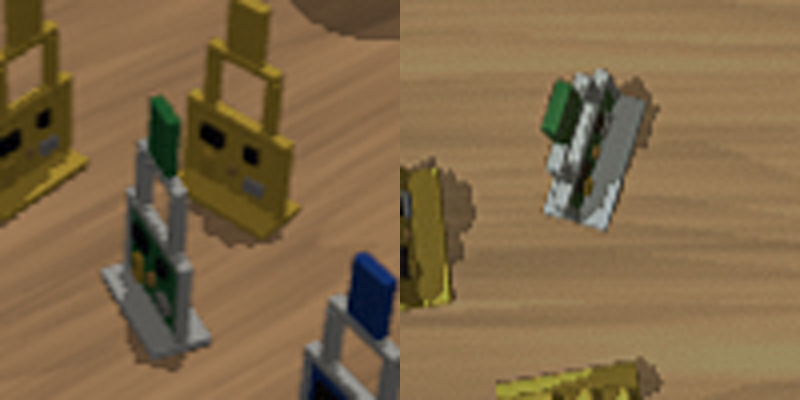

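View pics/c2.png

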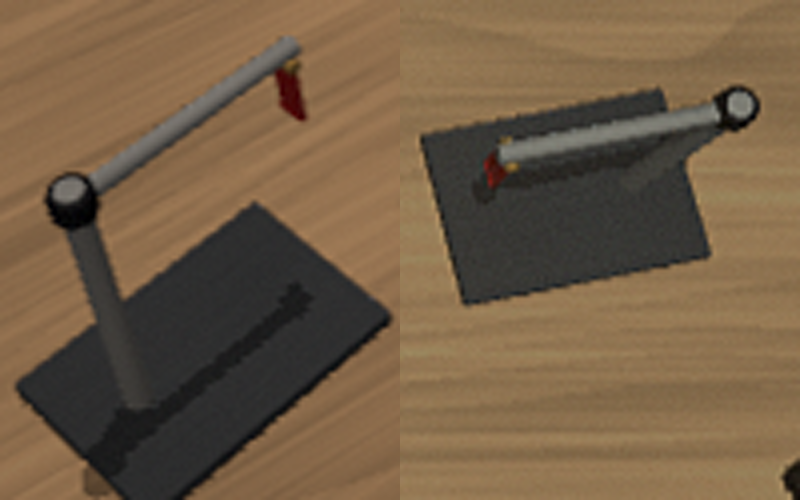

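```bash
cat > h.py <<'E'
import numpy as np,cv2
from scipy.optimize import least_squares
def proj(c,P):
    P=np.atleast_2d(P);T=np.array(c["camera_from_world"]);q=P@T[:3,:3].T+T[:3,3]
    u=q@np.array(c["intrinsics"]).T;return u[:,:2]/u[:,2:]
def ray(c,uv):
    T=np.array(c["camera_from_world"]);R=T[:3,:3];o=-R.T@T[:3,3]
    return o,R.T@np.linalg.inv(c["intrinsics"])@[*uv,1]
def atz(c,uv,z):
    o,v=ray(c,uv);return o+v*(z-o[2])/v[2]
def tri(cs,uvs):
    f=lambda p:np.concatenate([proj(c,p)[0]-u for c,u in zip(cs,uvs)])
    r=least_squares(f,[.5,0,.1]);return r.x,r.fun
def green(c):
    f=c["frame"].astype(int);r,g,b=f[...,0],f[...,1],f[...,2]
    return (g>1.5*r)&(g>1.25*b)&(g>35)
def box(x,y,yaw,lo,hi):
    P=np.array([[a,b,c] for a in(lo[0],hi[0]) for b in(lo[1],hi[1]) for c in(lo[2],hi[2])])
    co,s=np.cos(yaw),np.sin(yaw)
    return np.c_[P[:,0]*co-P[:,1]*s+x,P[:,0]*s+P[:,1]*co+y,P[:,2]]
E
python3 - <<'E'
from h import *
import pickle
d=pickle.load(open("d0.pkl","rb"));S,T=d["scene"],d["top"]
tip,e=tri([S,T],[(173.2,231.2),(360.5,183.7)]);print("tip",tip,e)
post,e=tri([S,T],[(118,268.7),(419.5,170.8)]);print("post top",post,e)
print("at z .19", atz(S,(118,268.7),.19),atz(T,(419.5,170.8),.19)," tip at .186",atz(S,(173.2,231.2),.18),atz(T,(360.5,183.7),.18))
fs=[(102,270),(155,357),(212,340)];ft=[(545,212),(607,230),(645,95)]
for u in fs: print("foot S",atz(S,(u[0]/4+250-.4,u[1]/4+130-.4),.003))
for u in ft: print("foot T",atz(T,((u[0]-400)/4+160-.4,u[1]/4+180-.4),.003))
for c in(S,T):
    m=green(c); n,l,st,ce=cv2.connectedComponentsWithStats(m.astype(np.uint8))
    print([(st[i].tolist(),ce[i].round(1).tolist()) for i in range(1,n) if st[i][4]>8])
E
```

```text
tip [ 0.4692774  -0.11192678  0.1793148 ] [-1.0982901   0.02213957 -1.06120931 -0.51826578]
post top [ 0.49638116 -0.24540748  0.18533861] [-0.84983116 -0.05896427 -0.90343932 -0.38948192]
at z .19 [ 0.50154891 -0.24497846  0.19      ] [ 0.49405569 -0.24525565  0.19      ]  tip at .186 [ 0.4712228  -0.11033602  0.18      ] [ 0.46787631 -0.11402993  0.18      ]
foot S [0.37089425 0.24350932 0.003     ]
foot S [0.45832996 0.2182918  0.003     ]
foot S [0.46920892 0.25861365 0.003     ]
foot T [0.38453986 0.28024006 0.003     ]
foot T [0.37235402 0.23912958 0.003     ]
foot T [0.46283526 0.21562705 0.003     ]
[([287, 154, 8, 20, 101], [290.7, 163.7]), ([286, 190, 4, 8, 14], [287.3, 193.9]), ([286, 198, 8, 8, 27], [290.6, 201.8])]
[([196, 201, 7, 13, 51], [198.7, 206.7])]
```

```bash
cat >> h.py <<'E'
from scipy.spatial.transform import Rotation as Ro
def rend(c,P,shape=(384,512),k=8):
    m=np.zeros((shape[0]*1,shape[1]*1),np.uint8)
    h=cv2.convexHull(((proj(c,P)+.0)*16).round().astype(np.int32))
    cv2.fillConvexPoly(m,h,255,cv2.LINE_AA,4);return m/255.
def to(s,pos,yaw_y):
    """shift cm & rotvec in tool frame from state s to pos, tool down, tool y at world angle yaw_y deg (mod 180 nearest)"""
    R=Ro.from_quat(s["eef_rot"]);best=None
    for k in(0,180):
        a=np.radians(yaw_y+k);y=np.array([np.cos(a),np.sin(a),0]);z=np.array([0,0,-1.]);x=np.cross(y,z)
        rv=(R.inv()*Ro.from_matrix(np.c_[x,y,z])).as_rotvec()
        if best is None or np.linalg.norm(rv)<np.linalg.norm(best):best=rv
    return (R.inv().apply(np.array(pos)-s["ee_pos"])*100).round(2),best.round(3)
E
python3 - <<'E'
from h import *
import pickle
from scipy.optimize import minimize
from bench import read_state
d=pickle.load(open("d0.pkl","rb"));S,T=d["scene"],d["top"]
def mk(c,x0,y0,x1,y1):
    m=green(c).astype(float);k=np.zeros_like(m);k[y0:y1,x0:x1]=1;return m*k
ms=[(S,mk(S,283,150,300,178)),(T,mk(T,190,195,210,220))]
def cost(p,w=ms):
    P=box(p[0],p[1],p[2],(-.005,-.015,.128),(.005,.015,.173))
    return sum(((cv2.GaussianBlur(rend(c,P),(0,0),.7)-cv2.GaussianBlur(m,(0,0),.7))**2).sum() for c,m in w)
for w in(ms,ms[:1],ms[1:]):
  b=min((minimize(cost,[.4215+dx,.249+dy,np.radians(75)],args=(w,),method="Nelder-Mead",options=dict(initial_simplex=[[.4215+dx,.249+dy,1.31],[.428,.249,1.31],[.4215,.256,1.31],[.42,.25,1.4]])) for dx in(-.004,0,.004) for dy in(-.004,0,.004)),key=lambda r:r.fun)
  print(b.x,np.degrees(b.x[2]),b.fun)
s=read_state();print(to(s,[.44,-.1,.27],-75)); print(to(s,[.4215,.249,.27],-105))
E
```

```text
[0.42126402 0.24947228 0.9397672 ] 53.84469454058096 90.8221663991188
[0.42081799 0.24972566 0.93540591] 53.59481095366452 20.512608119239342
[0.421893   0.25040435 1.73287103] 99.28619618916466 58.03085934276997
(array([ 37.28, -37.09,  -4.74]), array([ 0.   , -0.   ,  0.113]))
(array([ 48.34, -70.24,  -4.74]), array([ 0.   , -0.   ,  0.637]))
```

Call:
{"method": "play_rows", "body": {"moves": [[[3, -3, -4.7], [0, 0, 0], 5], [[8, -8, -4.7], [0, 0, 0.05], 5], [[12, -12, -4.7], [0, 0, 0.1], 5], [[16, -16, -4.7], [0, 0, 0.1], 5], [[20, -20, -4.7], [0, 0, 0.1], 5], [[24, -24, -4.7], [0, 0, 0.1], 5], [[28, -28, -4.7], [0, 0, 0.1], 5], [[32, -32, -4.7], [0, 0, 0.1], 5]]}}

```text
time: 1.75
ee_pos: [0.4099, -0.165, 0.2699]
eef_rot: [0.991, 0.137, 0.0, 0.0]
ft_force: [1.2, -0.3, 1.0]
width: 0.0501
```

```bash
python3 - <<'E'
from h import *
from bench import read_state
s=read_state();print(s["ee_pos"],s["joint_positions"].round(2),to(s,[.4213,.249,.25],-105))
E
```

```text
[ 0.40993793 -0.16496376  0.26987625] [ 0.76 -0.08 -0.45  1.82 -0.04  1.4  -0.98] (array([ 12.32, -39.54,   1.95]), array([ 0.001, -0.001,  0.536]))
```

Call:
{"method": "play_rows", "body": {"moves": [[[2, -5, 0], [0, 0, 0.08], 5], [[3, -10, 0], [0, 0, 0.16], 5], [[5, -15, 0], [0, 0, 0.24], 5], [[6, -20, 0], [0, 0, 0.32], 5], [[8, -25, 0], [0, 0, 0.4], 5], [[9, -30, 0], [0, 0, 0.46], 5], [[11, -35, 0], [0, 0, 0.53], 5], [[12.3, -39.5, 0], [0, 0, 0.536], 5]]}}

```text
time: 2.75
ee_pos: [0.4208, 0.2486, 0.27]
eef_rot: [0.991, -0.131, 0.001, -0.0]
ft_force: [0.7, -0.6, 0.3]
width: 0.0502
```

```bash
python3 - <<'E'
from h import *
from bench import *
import pickle
s=read_state();print(s["ee_pos"],s["joint_positions"].round(2),to(s,[.4213,.249,.25],-105))
c=camera("wrist");cv2.imwrite("pics/w1.png",cv2.resize(c["frame"][:,:,::-1],None,fx=1.5,fy=1.5))
pickle.dump((s,c),open("w1.pkl","wb"))
s=read_state();print(s["ee_pos"])
for dz in(.128,.173): print(proj(c,box(.4213,.2495,np.radians(75),(-.005,-.015,dz),(.005,.015,dz))[::2])*1.5)
E
```

```text
[0.42075681 0.2485719  0.27001666] [ 0.4   0.09 -1.06  1.69  0.08  1.4  -2.51] (array([ 0.04, -0.05,  2.  ]), array([-0.001, -0.001, -0.001]))
[0.41918671 0.25418547 0.27003584]
[[380.09867225 249.09047535]
 [379.98694992 291.66916058]
 [365.28280734 249.10075145]
 [365.56377085 291.67678125]]
[[380.93267283 264.42760511]
 [380.77777398 313.23969838]
 [363.71035368 264.43852527]
 [364.08378921 313.24712149]]
```

View pics/w1.png

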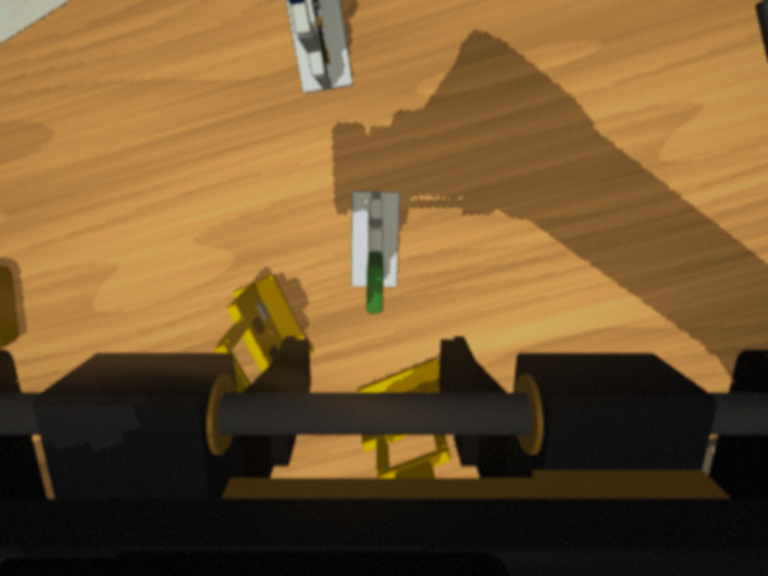

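```bash
python3 - <<'E'
from h import *
from bench import *
import pickle
for i in range(3):
    s=read_state();print(s["time"],s["ee_pos"],s["joint_vel"].round(3));c=camera("wrist")
m=green(c);m[:165]=0;cv2.imwrite("pics/w2.png",cv2.resize(c["frame"][150:220,220:290,::-1],None,fx=8,fy=8,interpolation=cv2.INTER_CUBIC))
ys,xs=np.nonzero(m);print(xs.min(),xs.max(),xs.mean(),ys.min(),ys.max())
def cost(p):
    P=box(p[0],p[1],p[2],(-.005,-.015,.128),(.005,.015,.173));r=rend(c,P)
    return ((cv2.GaussianBlur(r,(0,0),.7)-cv2.GaussianBlur(m.astype(float),(0,0),.7))**2).sum()
from scipy.optimize import minimize
b=minimize(cost,[.4213,.2495,1.31],method="Nelder-Mead",options=dict(initial_simplex=[[.4213,.2495,1.31],[.428,.249,1.31],[.4215,.256,1.31],[.42,.25,1.4]]));print(b.x,np.degrees(b.x[2]),b.fun)
s=read_state();print(s["ee_pos"],s["eef_rot"],to(s,[.4213,.2495,.135],-105))
pickle.dump((s,c),open("w2.pkl","wb"))
E
```

```text
2.8 [0.41918671 0.25418547 0.27003584] [ 0.041 -0.069  0.053  0.048 -0.109 -0.002  0.23 ]
2.85 [0.41921523 0.25184905 0.26978488] [ 0.05  -0.05   0.081  0.037 -0.036  0.012  0.125]
2.9 [0.4198088  0.24924158 0.2695152 ] [ 0.039 -0.033  0.059  0.022 -0.011  0.003  0.045]
246 255 250.26765799256506 168 206
[0.42033785 0.24837706 1.33538845] 76.51212247403792 201.85145136143134
[0.42034592 0.24738928 0.2693772 ] [ 9.91619872e-01 -1.29189335e-01 -3.68299229e-04 -9.90281536e-05] (array([ 0.05, -0.23, 13.44]), array([-0.   ,  0.001,  0.003]))
```

View pics/w2.png

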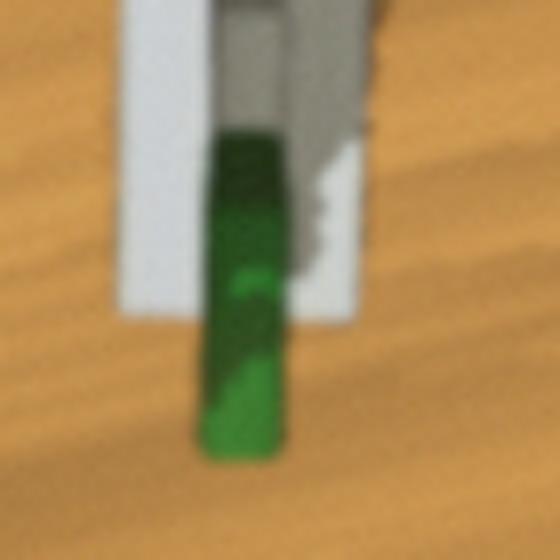

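Call:
{"method": "play_rows", "body": {"moves": [[[0, -0.15, 3], [0, 0, 0], 5], [[0, -0.15, 6], [0, 0, 0], 5], [[0, -0.15, 9], [0, 0, 0], 5], [[0, -0.15, 11.5], [0, 0, 0], 5], [[0, -0.15, 13.3], [0, 0, 0], 5], [[0, -0.15, 13.3], [0, 0, 0], 5], [[0, -0.15, 13.3], [0, 0, 0], 5]], "grip_force": 25}}

```text
time: 3.82
ee_pos: [0.4216, 0.2478, 0.1374]
eef_rot: [0.991, -0.131, 0.001, 0.0]
ft_force: [-0.4, -0.2, 0.5]
width: 0.0499
```

```bash
python3 - <<'E'
from h import *
from bench import *
c=camera("wrist");cv2.imwrite("pics/w3.png",cv2.resize(c["frame"][:,:,::-1],None,fx=1.5,fy=1.5))
s=read_state();print(s["ee_pos"],to(s,[.4208,.249,.136],-105))
E
```

```text
[0.42171561 0.24808217 0.13751912] (array([-0.11, -0.06,  0.15]), array([-0.001, -0.001, -0.   ]))
```

View pics/w3.png

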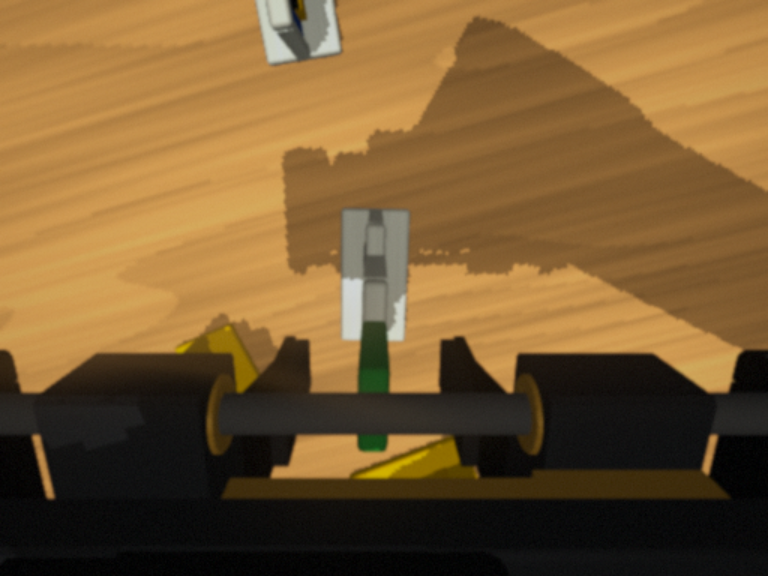

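Tab (px ~373, 320–450) sits centred between the fingers (308/440). Close, then lift slightly.

Call:
{"method": "play_rows", "body": {"moves": [[[0, 0, 0.1], [0, 0, 0], 3], [[0, 0, 0.1], [0, 0, 0], 1.5], [[0, 0, 0.1], [0, 0, 0], 0.5], [[0, 0, 0.1], [0, 0, 0], 0.5], [[0, 0, 0.1], [0, 0, 0], 0.5]], "grip_force": 30}}

```text
time: 4.5
ee_pos: [0.421, 0.2484, 0.1355]
eef_rot: [0.991, -0.13, -0.0, 0.0]
ft_force: [0.9, -0.1, -1.4]
width: 0.0099
```

Call:
{"method": "play_rows", "body": {"moves": [[[0, 0, -2], [0, 0, 0], 0.5], [[0, 0, -4], [0, 0, 0], 0.5], [[0, 0, -6], [0, 0, 0], 0.5], [[0, 0, -8], [0, 0, 0], 0.5], [[0, 0, -8.5], [0, 0, 0], 0.5], [[0, 0, -8.5], [0, 0, 0], 0.5]]}}

```text
time: 5.25
ee_pos: [0.4209, 0.2481, 0.22]
eef_rot: [0.991, -0.13, -0.0, 0.0]
ft_force: [-0.0, -0.5, -2.5]
width: 0.0098
```

```bash
python3 - <<'E'
from h import *
from bench import *
a=camera("scene");b=camera("top")
cv2.imwrite("pics/g.png",np.hstack([cv2.resize(a["frame"][100:240,230:330,::-1],None,fx=4,fy=4),cv2.resize(b["frame"][150:290,150:250,::-1],None,fx=4,fy=4)]))
s=read_state();print(s["ee_pos"],s["width"],s["ft_force"],s["joint_positions"].round(2))
tip=np.array([.4693,-.112]);
for ang in(101.5,):
    u=np.array([np.cos(np.radians(ang)),np.sin(np.radians(ang))])
    print(to(s,[*(tip+.08*u),.219],ang-180))
E
```

```text
[0.42068349 0.24801877 0.21960309] 0.009872495152728354 [-0.98169589  0.59264872 -3.77001558] [ 0.25  0.11 -0.91  1.78  0.09  1.3  -2.52]
(array([10.43, 26.36,  0.07]), array([ 0.001,  0.001, -0.462]))
```

View pics/g.png

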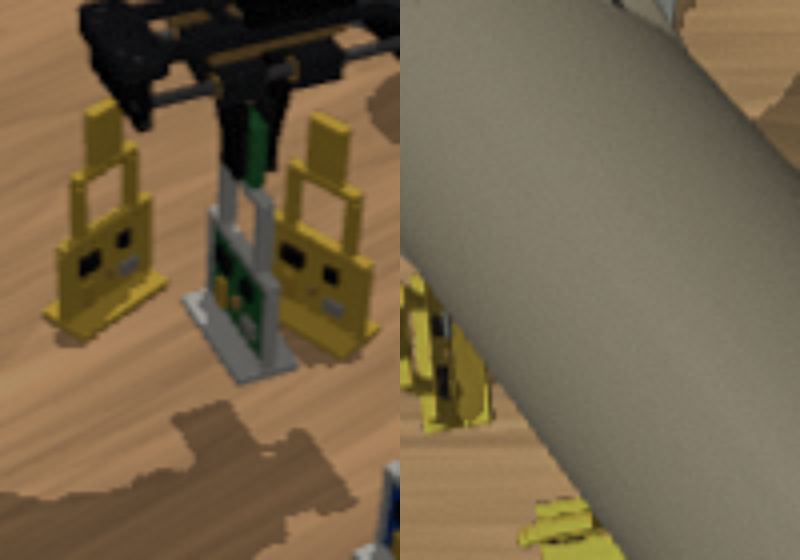

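Call:
{"method": "play_rows", "body": {"moves": [[[1.5, 4, 0.1], [0, 0, -0.07], 0.5], [[3, 8, 0.1], [0, 0, -0.14], 0.5], [[4.5, 12, 0.1], [0, 0, -0.21], 0.5], [[6, 16, 0.1], [0, 0, -0.28], 0.5], [[7.7, 20, 0.1], [0, 0, -0.35], 0.5], [[9, 23.5, 0.1], [0, 0, -0.42], 0.5], [[10.4, 26.4, 0.1], [0, 0, -0.46], 0.5], [[10.4, 26.4, 0.1], [0, 0, -0.46], 0.5]]}}

```text
time: 6.35
ee_pos: [0.453, -0.0361, 0.2185]
eef_rot: [0.995, 0.097, -0.001, -0.0]
ft_force: [-0.6, 0.9, -3.7]
width: 0.0102
```

```bash
cat > look.py <<'E'
from h import *
from bench import *
import sys
n=sys.argv[1]
a=camera("scene");b=camera("top")
cv2.imwrite(f"pics/{n}.png",np.hstack([cv2.resize(a["frame"][170:320,90:240,::-1],None,fx=2.6,fy=2.6,interpolation=cv2.INTER_CUBIC),cv2.resize(b["frame"][120:270,305:455,::-1],None,fx=2.6,fy=2.6,interpolation=cv2.INTER_CUBIC)]))
w=camera("wrist");cv2.imwrite(f"pics/{n}w.png",cv2.resize(w["frame"][:,:,::-1],None,fx=1.5,fy=1.5))
import pickle;pickle.dump((a,b,w),open(n+".pkl","wb"))
s=read_state();print(s["time"],s["ee_pos"],s["eef_rot"],s["width"],s["ft_force"],s["joint_positions"].round(2))
tip=np.array([.4693,-.112]);u=np.array([np.cos(np.radians(101.5)),np.sin(np.radians(101.5))])
e=s["ee_pos"][:2]-tip;print("along",e@u,"lat",e@np.array([-u[1],u[0]]))
for D in(.04,-.08):print(D,to(s,[*(tip+D*u),.2175],101.5-180))
print(proj(w,[.4693,-.112,.18])*1.5,proj(w,[*(tip-.1*u),.18])*1.5)
E
python3 look.py p1
```

```text
6.5 [ 0.45307954 -0.03268209  0.21905622] [ 9.95030547e-01  9.95691382e-02 -3.63068925e-04 -2.57071500e-04] 0.009669145432698617 [-0.06131959 -0.88375427 -3.16757362] [ 0.6  -0.01 -0.62  1.86 -0.01  1.29 -1.38]
along 0.08095941598878467 lat 8.13814307927903e-05
0.04 (array([0.01, 4.1 , 0.15]), array([-0.001,  0.001, -0.001]))
-0.08 (array([ 0.03, 16.1 ,  0.15]), array([-0.001,  0.001, -0.001]))
[[546.72454327 323.94128496]] [[761.24345866 323.63166128]]
```

View pics/p1.png

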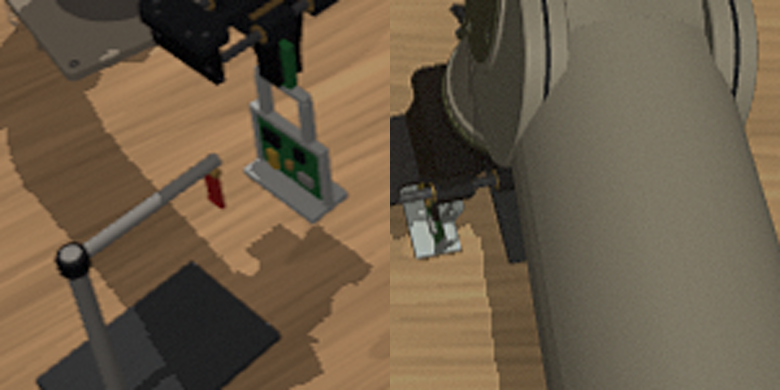

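View pics/p1w.png

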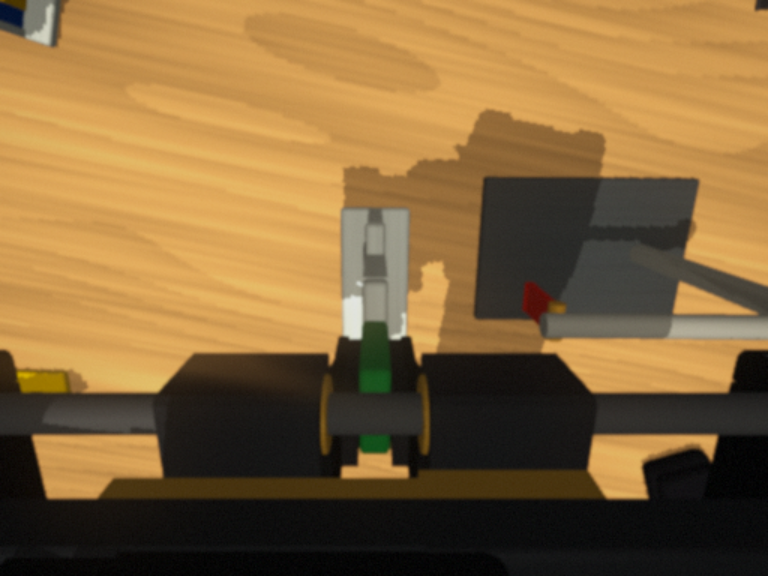

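Call:
{"method": "play_rows", "body": {"moves": [[[0, 2, 0.15], [0, 0, 0], 0.5], [[0, 4, 0.15], [0, 0, 0], 0.5], [[0, 6, 0.15], [0, 0, 0], 0.5], [[0, 7.5, 0.15], [0, 0, 0], 0.5], [[0, 8.5, 0.15], [0, 0, 0], 0.5], [[0, 9.5, 0.15], [0, 0, 0], 0.5], [[0, 10, 0.15], [0, 0, 0], 0.5]]}}

```text
time: 7.38
ee_pos: [0.4732, -0.132, 0.218]
eef_rot: [0.995, 0.099, -0.0, -0.0]
ft_force: [-0.4, 0.9, -3.1]
width: 0.0097
```

```bash
python3 look.py p2
```

```text
7.525 [ 0.47309307 -0.13151383  0.21801121] [ 9.95058282e-01  9.92925727e-02 -2.74212781e-05 -2.21733844e-05] 0.009795779848612903 [ 0.12836077  0.51824489 -3.5466578 ] [ 0.69  0.07 -0.53  1.79  0.04  1.29 -1.22]
along -0.019878299634001423 lat 0.000173512151570285
0.04 (array([ 0.01, -5.99,  0.05]), array([-0.   ,  0.   , -0.002]))
-0.08 (array([0.03, 6.01, 0.05]), array([-0.   ,  0.   , -0.002]))
[[330.84231133 325.05368523]] [[545.52527935 324.70265529]]
```

View pics/p2.png

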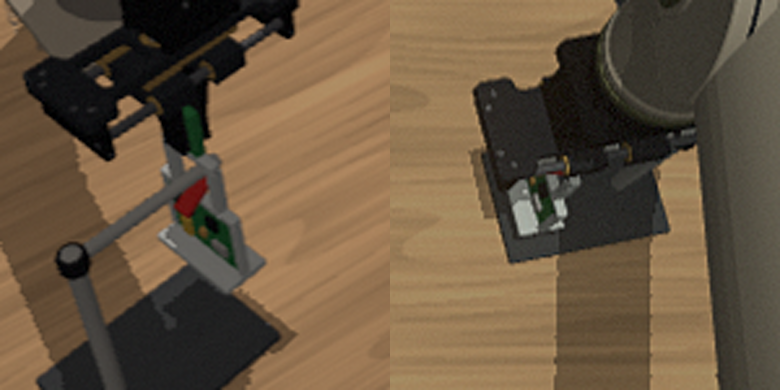

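View pics/p2w.png

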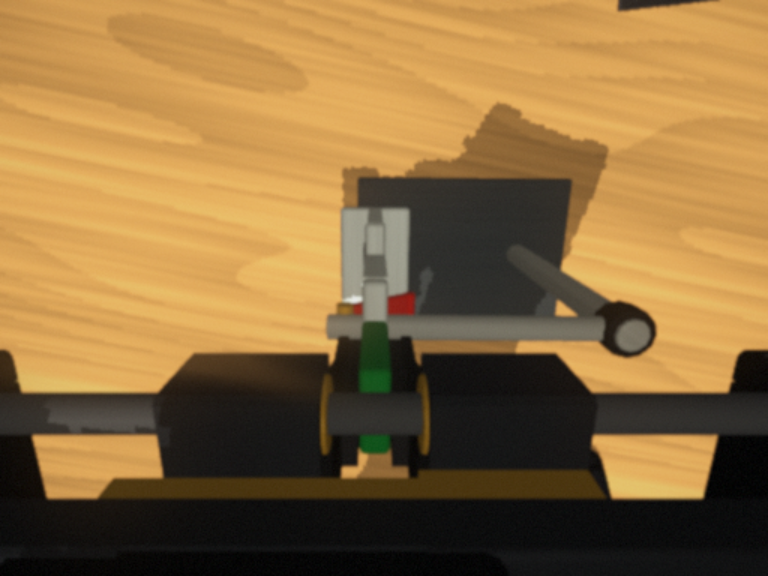

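The eye is over the peg, tip protruding, and the flap is being lifted towards the post. Continue to 80 mm.

Call:
{"method": "play_rows", "body": {"moves": [[[0, 1, 0.05], [0, 0, 0], 0.5], [[0, 2, 0.05], [0, 0, 0], 0.5], [[0, 3, 0.05], [0, 0, 0], 0.5], [[0, 4, 0.05], [0, 0, 0], 0.5], [[0, 5, 0.05], [0, 0, 0], 0.5], [[0, 5.7, 0.05], [0, 0, 0], 0.5], [[0, 6, 0.05], [0, 0, 0], 0.5], [[0, 6, 0.05], [0, 0, 0], 0.5]]}}

```text
time: 8.52
ee_pos: [0.485, -0.1904, 0.2175]
eef_rot: [0.995, 0.099, 0.0, -0.0]
ft_force: [-0.2, 0.5, -1.6]
width: 0.0097
```

```bash
python3 look.py p3
```

```text
8.675 [ 0.48498869 -0.19004165  0.21760675] [9.95036694e-01 9.95086658e-02 4.91379307e-05 1.88582823e-05] 0.009569004308531756 [-0.03037171  0.37608452 -1.96233415] [ 0.73  0.14 -0.48  1.72  0.07  1.3  -1.14]
along -0.07960275829321584 lat 0.0001852705049785514
0.04 (array([ 0.000e+00, -1.196e+01,  1.000e-02]), array([ 0.   , -0.   , -0.001]))
-0.08 (array([0.02, 0.04, 0.01]), array([ 0.   , -0.   , -0.001]))
[[203.37372676 325.51100767]] [[418.21028848 325.32745891]]
```

View pics/p3.png

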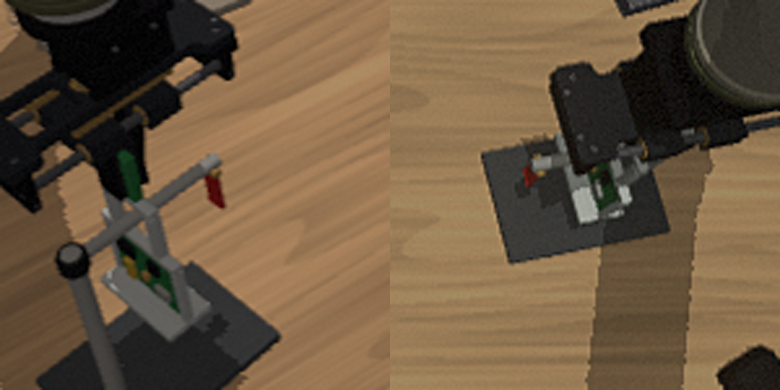

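View pics/p3w.png

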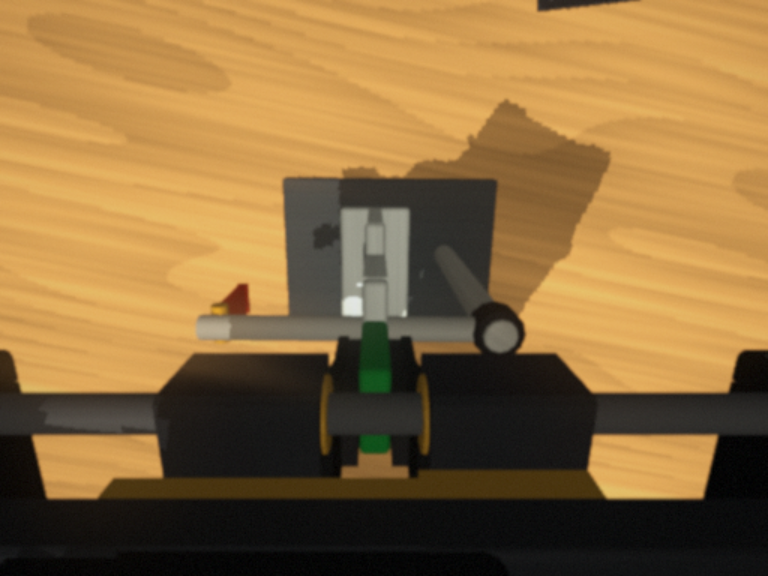

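The flap has dropped shut behind the eye. Lower gently onto the peg.

Call:
{"method": "play_rows", "body": {"moves": [[[0, 0, 0.4], [0, 0, 0], 0.5], [[0, 0, 0.8], [0, 0, 0], 0.5], [[0, 0, 1.1], [0, 0, 0], 0.5], [[0, 0, 1.35], [0, 0, 0], 0.5], [[0, 0, 1.45], [0, 0, 0], 0.5], [[0, 0, 1.45], [0, 0, 0], 0.5]]}}

```text
time: 9.43
ee_pos: [0.485, -0.1905, 0.203]
eef_rot: [0.995, 0.099, 0.0, 0.0]
ft_force: [0.7, -1.0, -2.4]
width: 0.0097
```

```bash
python3 look.py p4
```

```text
9.575 [ 0.48497289 -0.19049318  0.20314743] [9.95066086e-01 9.92142883e-02 6.02709488e-05 8.09717490e-05] 0.010149159199436516 [ 0.55966378  0.72636483 -3.11629966] [ 0.73  0.15 -0.48  1.74  0.07  1.27 -1.14]
along -0.0800420828185126 lat 0.0002907712069113327
0.04 (array([ 1.00e-02, -1.20e+01, -1.44e+00]), array([ 0.   , -0.   , -0.002]))
-0.08 (array([ 0.03, -0.  , -1.44]), array([ 0.   , -0.   , -0.002]))
[[190.56060465 337.39570068]] [[420.32202074 337.09167024]]
```

View pics/p4.png

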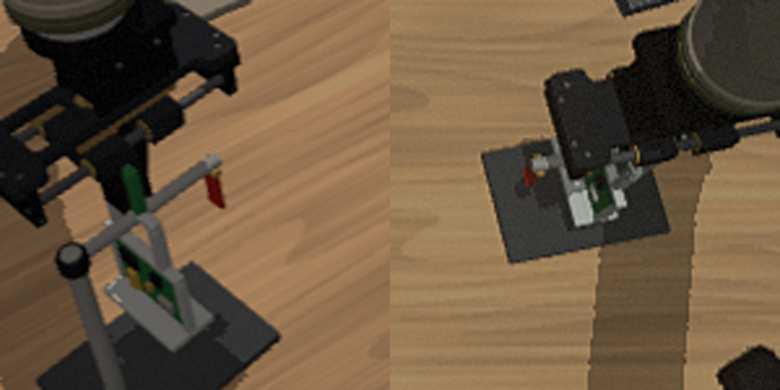

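Call:
{"method": "play_rows", "body": {"moves": [[[0, 0, 0.08], [0, 0, 0], 0.5], [[0, 0, 0.16], [0, 0, 0], 0.5], [[0, 0, 0.16], [0, 0, 0], 0.5]]}}

```text
time: 9.95
ee_pos: [0.485, -0.1904, 0.2015]
eef_rot: [0.995, 0.099, 0.0, 0.0]
ft_force: [-0.0, -0.7, -1.8]
width: 0.0096
```

```bash
python3 - <<'E'
from bench import *
s=read_state();print(s["ee_pos"],s["ft_force"])
E
```

```text
[ 0.48497769 -0.19041961  0.20148851] [-0.02569965 -0.65173698 -1.82946782]
```

Call:
{"method": "play_rows", "body": {"moves": [[[0, 0, 0.05], [0, 0, 0], 0.5], [[0, 0, 0.1], [0, 0, 0], 0.5], [[0, 0, 0.1], [0, 0, 0], 0.5]]}}

```text
time: 10.32
ee_pos: [0.4851, -0.1905, 0.2012]
eef_rot: [0.995, 0.099, 0.0, 0.0]
ft_force: [-2.6, 1.0, 6.1]
width: 0.0102
```

Contact with the peg. Ease off a little and open.

Call:
{"method": "play_rows", "body": {"moves": [[[0, 0, -0.05], [0, 0, 0], 0.5], [[0, 0, -0.05], [0, 0, 0], 1.2], [[0, 0, -0.05], [0, 0, 0], 1.6], [[0, 0, -0.05], [0, 0, 0], 2.2], [[0, 0, -0.05], [0, 0, 0], 3], [[0, 0, -0.05], [0, 0, 0], 4], [[0, 0, -0.05], [0, 0, 0], 5], [[0, 0, -0.05], [0, 0, 0], 5]], "grip_force": 10}}

```text
time: 11.32
ee_pos: [0.485, -0.1904, 0.2009]
eef_rot: [0.995, 0.099, 0.0, 0.0]
ft_force: [-0.6, -0.4, 0.1]
width: 0.0479
```

```bash
python3 look.py p5
```

```text
11.475 [ 0.48493971 -0.19046155  0.20096652] [9.95066638e-01 9.92087881e-02 2.59521566e-05 4.41366295e-05] 0.049466890359963094 [ 0.64802307  0.04246543 -0.61781241] [ 0.73  0.15 -0.48  1.74  0.07  1.27 -1.14]
along -0.08000446414298465 lat 0.00031697809853200595
0.04 (array([ 1.00e-02, -1.20e+01, -1.65e+00]), array([ 0.   , -0.   , -0.002]))
-0.08 (array([ 0.03, -0.  , -1.65]), array([ 0.   , -0.   , -0.002]))
[[188.6485092  339.22104444]] [[420.89120959 338.92522093]]
```

View pics/p5.png

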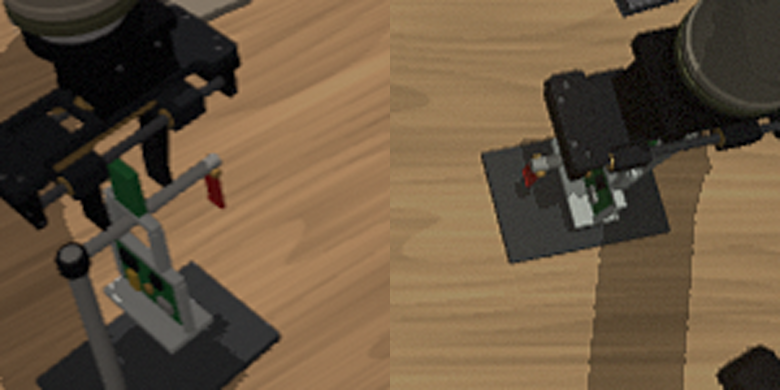

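View pics/p5w.png

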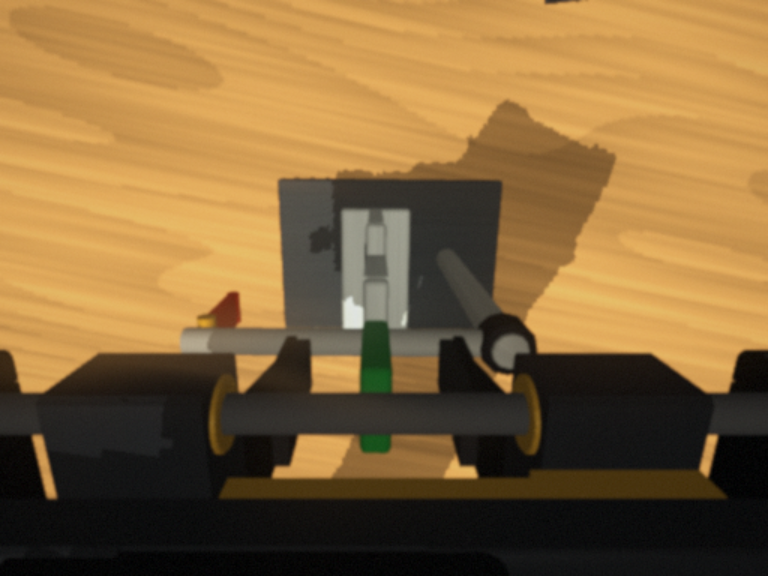

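Released, hanging upright. Retreat straight up.

Call:
{"method": "play_rows", "body": {"moves": [[[0, 0, -1.5], [0, 0, 0], 5], [[0, 0, -3], [0, 0, 0], 5], [[0, 0, -5], [0, 0, 0], 5], [[0, 0, -8], [0, 0, 0], 5], [[0, 0, -11], [0, 0, 0], 5], [[0, 0, -14], [0, 0, 0], 5], [[0, 0, -15], [0, 0, 0], 5], [[0, 0, -15], [0, 0, 0], 5]]}}

```text
time: 12.48
ee_pos: [0.4851, -0.1904, 0.3513]
eef_rot: [0.995, 0.099, 0.0, 0.0]
ft_force: [0.5, 0.5, -0.3]
width: 0.0499
```

Call:
{"method": "play_rows", "body": {"moves": [[[0, 0, 0], [0, 0, 0], 5], [[0, 0, 0], [0, 0, 0], 5], [[0, 0, 0], [0, 0, 0], 5], [[0, 0, 0], [0, 0, 0], 5]]}}

```text
time: 12.98
ee_pos: [0.4849, -0.1904, 0.3508]
eef_rot: [0.995, 0.099, -0.0, -0.0]
ft_force: [-0.2, 0.7, -0.6]
width: 0.05
```

```bash
python3 look.py p6; python3 - <<'E'
import pickle,cv2
a,b,w=pickle.load(open("p6.pkl","rb"));cv2.imwrite("pics/p6s.png",a["frame"][:,:,::-1])
E
```

```text
13.125 [ 0.48493623 -0.19040989  0.35091278] [ 9.95062512e-01  9.92501686e-02 -9.77507761e-06  2.63686895e-05] 0.050184208395973116 [-0.14810856 -0.71719444  0.20729265] [ 0.73  0.09 -0.48  1.49  0.04  1.57 -1.12]
along -0.07995315437064718 lat 0.0003100879031610974
0.04 (array([ 1.000e-02, -1.200e+01,  1.334e+01]), array([ 0.   ,  0.   , -0.002]))
-0.08 (array([ 0.03,  0.  , 13.34]), array([ 0.   ,  0.   , -0.002]))
[[267.25005352 261.17137703]] [[401.53245618 260.96017015]]
```

View pics/p6s.png

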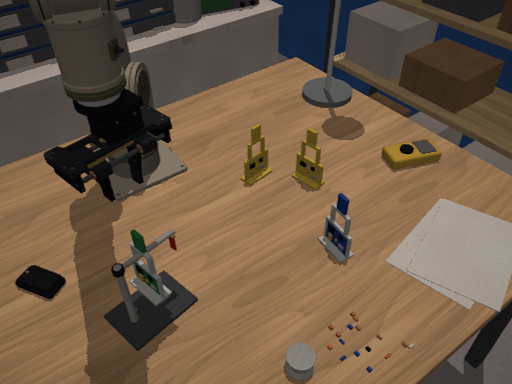

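View pics/p6w.png

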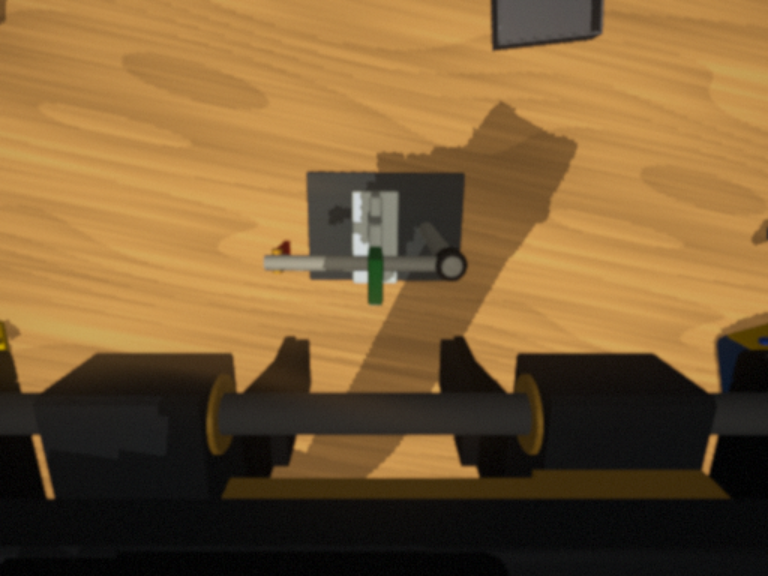

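The green carrier hangs on the peg (scene ~147,265), the flap hangs down (173,242), and blue is unmoved (338,235).

```bash
python3 -c "
from bench import *
print(close_job())"
```

```text
the job is handed in; nothing more can be done
None
```

The green carrier now hangs free by its eye on the peg, about 80 mm behind the free end. The red flap has dropped shut between it and the tip. I gripped it by its tab and pushed it along the peg so the eye lifted the flap and passed it. I then lowered it until the peg took its weight (about 6 N contact), let go and backed straight up.

**Last checks:** at 13.1 s, scene and wrist pictures taken after backing off show:
- the carrier upright on the peg
- the flap hanging down
- the blue carrier standing where it was
- the gripper about 15 cm clear, with no contact force

**Disagreements:** the camera views differed by about 1.5 mm on the tab position and 3–5 mm on the peg tip. A shape fit of the tab gave a poor angle, so I used the foot's edges instead, and the wrist picture confirmed that angle. No final check failed.

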